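# Load the drying chamber with culture dishes

## Robot

A 6-joint arm with a two-finger parallel gripper is mounted at the origin on a cart in front of the work surface, level with it; the furniture and walls round the work are solid. World frame = base frame: x ahead of the robot, y to its left, z up, the work surface at z = 0. Lengths are in m, angles in degrees, forces in N, time in s.
With the tool pointing down it reaches from about 0.4 to 0.825 m from the base axis. Payload 7 kg.
Tool frame: the origin (TCP) lies between the finger pads; the fingertips stand 25 mm ahead of it and the grasp point (between the pads) lies 6 mm ahead of it; z points along the fingers, y is the line along which they close (so a half turn about z gives the same grasp; the last joint's range is limited). The gripper opens to 88 mm and grips with 3 to 60 N. Pads are 19 mm wide; open, the fingers measure 130 mm over their backs; the gripper's body (78 mm by 193 mm) begins 47 mm behind the grasp point.
Start: joints at [81.251, 20.546, 0.682, 0, -70.136, -16.507], TCP at [0.288, 0.61, 0.252] pointing down, gripper open.
Joint ranges: [-176.03, 176.03], [-82.01, 121.73], [-58.28, 71.71], [-173.87, 95.51], [-174.79, -0.11], [-173.66, 173.66]. Speed limits (degrees/s): [136.94, 136.94, 172.46, 180, 180, 180].

## Interface

Orientations are given as [roll, pitch, yaw] about the fixed x, y, z axes, in that order (R = Rz(yaw) Ry(pitch) Rx(roll)).
In Python, from plant import ctrl, cam, ticket, get_obs gives the robot as it stands (ctrl), with the cameras (cam), the job (ticket) and the readings as plain functions.
- The arm moves only by the shell command python3 drive.py FILE, which reads ROWS from the file FILE. ROWS is a JSON list that holds a single list of rows (three levels of brackets), with 1 to 8 rows, each of 5 numbers: dx, dy, dz in m, then a turn about the tool's z in degrees, then the finger opening in m; each row is the pose to reach, as a shift and turn from the pose commanded when the command began, along the tool's axes at that moment; what a row does not reach only later rows make up. A row lasts 1/8 s, in which the tool goes at most 0.0625 m and 10.7 degrees, less where a joint would pass 70% of its speed; a pose out of reach is approached as far as the arm can. The fingers move at their own pace and stop on an object; the grip force is fixed at half the most. Time passes only in rows, so rows that do not move let the fingers close. It prints the time, the measured TCP pose, the force, the opening and the grip force at its end. Input that does not fit is refused with a message, and nothing moves.
- get_obs(): the state, without advancing time (a new reading comes with each control period).
- cam.snapshot(name): name is "side" or "top" or "wrist"; returns a dict with "frame" (420x560x3 uint8, red, green, blue), "z_map" (420x560 float32, m along the optical axis (not along the pixel's ray), 0 where there is no reading), "fovy" (degrees; the focal length in pixels is half the picture's height over the tangent of half this angle, whatever the lens; pixels are square), "cx", "cy" (the principal point, pixels), "R" (3x3) and "t" (3): a world point X has camera coordinates R X + t; the wrist camera has in their place "T_tool_cam" (4x4, takes a point from camera to tool coordinates, whose origin is the TCP and whose axes are the flange's). Camera axes: x right, y down, z forward; pixel columns grow to the right and rows downward; lengths in m; the calibration is good to about 2 mm. A picture is of the moment at which its call begins: read the wrist's pose just before it.
- ticket.close_job(): hands the job in; it is judged then, once.
The state is a dict: "clock": time; "joint_pos": joint angles; "qvel": joint speeds; "tau": joint torques, N m; "tool_pos": TCP position; "orientation": TCP orientation; "force": force on the tool from outside, world axes, zero at the start; "moment": the same for the moment, N m; "opening": finger opening in m; "gripper_force": force on a finger pad.
Only numpy, scipy, OpenCV 4.12 (cv2) and the standard library are available. Lean on these libraries where they do the work, as an engineer would, in place of code of your own. Each camera call takes 0.05 s, during which the arm holds its last target. There are 200 camera calls.

## Task

Load the drying chamber: with its lid still shut, pull the red vent knob out until it clicks into its outer position, then open the lid right up to its stop and lay every petri dish from the cold plate flat on the chamber floor, right way up and side by side, none on top of another. When all are in, shut the lid completely, and only then push the vent knob fully home. Keep the vent open whenever the lid is open, and leave the tape, the marker and the bottle where they are.

Things in the scene. Friction and masses are not known exactly. Their poses are not given: they have to be found in the camera images.
- chamber: White shallow drying chamber fixed on the bench, 180 (x) x 260 (y) mm; origin under its centre, on the bench; x points to its hinge side, away from the robot, y to its left; the red knob is on its right (-y) side. Inner floor 164 x 244 mm, 10 mm above the bench; walls 8 mm thick, rim 50 mm and shut lid's top 60 mm above the bench.
- lid (a joint): Angle in rad of the chamber's clear, aluminium-framed lid, hinged along the far rim: 0 is shut, 1.65 is its stop (just past upright). A stiff hinge: it stays where it is left and takes about 2 to 4 N at the handle.
- lid_hinge (a point): Middle of the lid's hinge axis, on the chamber's far rim, 56 mm above the bench; the axis lies along the chamber's y.
- lid_handle (a point): Middle of the lid's black pull bar: round, 10 mm thick, 100 mm long, parallel to the hinge, 228 mm from the hinge axis and 48 mm beyond the lid's front edge, free all round. Moves with the lid; with the lid shut it is in front of the chamber, level with the hinge axis. It can be pinched from straight above at every lid angle and turns between the fingers.
- vent (a joint): Travel in m of the vent knob: 0 is home (vent shut), 0.03 is fully out (vent open). A detent half way holds it at either end; about 8 N carry it over, and it then snaps to the end.
- vent_grip (a point): Middle of the red vent knob, a cylinder 22 mm in diameter and 24 mm long, its axis level along the chamber's y, 62 mm above the bench, on a grey block (30 x 20 mm, 77 mm high) on the chamber's right (-y) side; 8 mm of rod show between block and knob when home. It moves with the knob, which pulls out along the chamber's -y.
- dish_1: Closed round petri dish with amber medium, 61 mm diameter, 15 mm high, about 30 g; origin at the centre of its underside, z up through its lid. Two to four of the dishes are present; the others read None.
- dish_2: Closed round petri dish with amber medium, 61 mm diameter, 15 mm high, about 30 g; origin at the centre of its underside, z up through its lid. Two to four of the dishes are present; the others read None.
- dish_3: Closed round petri dish with amber medium, 61 mm diameter, 15 mm high, about 30 g; origin at the centre of its underside, z up through its lid. Two to four of the dishes are present; the others read None.
- dish_4: Closed round petri dish with amber medium, 61 mm diameter, 15 mm high, about 30 g; origin at the centre of its underside, z up through its lid. Two to four of the dishes are present; the others read None.
- place_1 (a point): Centre of a blue circle (67 mm) on the chamber floor, a suggested place for any one dish; the circle need not be met. Front row, right.
- place_2 (a point): Centre of a blue circle (67 mm) on the chamber floor, a suggested place for any one dish; the circle need not be met. Front row, left.
- place_3 (a point): Centre of a blue circle (67 mm) on the chamber floor, a suggested place for any one dish; the circle need not be met. Far row, right.
- place_4 (a point): Centre of a blue circle (67 mm) on the chamber floor, a suggested place for any one dish; the circle need not be met. Far row, left.
- cold_plate: Flat aluminium cold plate fixed on the bench right of the chamber, 188 (x) x 330 (y) mm, top 25 mm above the bench; origin under its centre. The dishes stand on it. A heat block 83 mm high stands on the bench close behind its far edge.
- tape: Bystander: roll of tape lying flat, 96 mm diameter, 25 mm high; origin under its centre.
- marker: Bystander: marker pen lying on the bench, 140 mm long, 14 mm thick; origin under its middle.
- bottle: Bystander: small white bottle with yellow cap, 40 mm diameter, 75 mm high; origin under its centre.

How it is judged:
By the outcome, as a careful person would: the job done as asked, in the order asked, and still so for the second after the job is handed in, with the robot touching nothing.
Of dish_1, dish_2, dish_3, dish_4 only 2 to 4 are there at a start; the rules pass over those that are not, and their reading is None.
At some moment in a run one of dish_1, dish_2, dish_3, dish_4 may be knocked a few centimetres aside while the robot is not near it.
Once in a run the grip may slacken for a moment while it holds something.
It also fails if it takes over 210 s, if anything falls off the work surface, if the arm or the gripper's body presses on something with over 40 N, if the wrist force passes 120 N, or if a joint passes its speed limit or range.

## Working session

There is one attempt and no reset: what is moved stays moved. The work goes in short steps, Python scripts to look and compute and a shell command to move; the robot and the scene stay as the last step left them, time stands still between calls to the robot, and variables do not carry over. Pictures are saved under pics/ and viewed, at most 15 in all, crops included, and the job is handed in when it is done.

```bash
ls; mkdir -p pics
cat > h.py <<'E'
import numpy as np, cv2
from plant import ctrl, cam, ticket, get_obs
from scipy.spatial.transform import Rotation as Ro
def snap(n,save=None):
    o=get_obs(); s=cam.snapshot(n)
    s=dict(s); f=210/np.tan(np.radians(s["fovy"])/2); s["f"]=f
    if n=="wrist":
        T=np.eye(4);T[:3,:3]=Ro.from_euler('xyz',o["orientation"],degrees=True).as_matrix();T[:3,3]=o["tool_pos"]
        M=np.linalg.inv(T@np.array(s["T_tool_cam"])); s["R"]=M[:3,:3]; s["t"]=M[:3,3]
    s["R"]=np.array(s["R"]);s["t"]=np.array(s["t"])
    if save: cv2.imwrite("pics/"+save,s["frame"][:,:,::-1])
    return s
def ray(s,u,v,z):
    C=-s["R"].T@s["t"]; d=s["R"].T@np.array([(u-s["cx"])/s["f"],(v-s["cy"])/s["f"],1])
    return C+d*(z-C[2])/d[2]
def cloud(s):
    v,u=np.mgrid[:420,:560]; z=s["z_map"]
    P=np.stack([(u-s["cx"])/s["f"]*z,(v-s["cy"])/s["f"]*z,z],-1)
    return (P-s["t"])@s["R"]
def proj(s,X):
    c=s["R"]@np.array(X)+s["t"]; return s["cx"]+s["f"]*c[0]/c[2], s["cy"]+s["f"]*c[1]/c[2]
E
python3 - <<'E'
from h import *
o=get_obs();print({k:np.round(v,3) for k,v in o.items()})
a=snap("top","top0.png");b=snap("side","side0.png")
for s in(a,b): print(np.round(-s["R"].T@s["t"],3),s["f"],s["cx"],s["cy"])
print(np.array(snap("wrist")["T_tool_cam"]).round(3))
E
```

```text
drive.py
pics
plant.py
{'clock': np.float64(0.0), 'joint_pos': array([ 8.1252e+01,  2.0590e+01,  6.3300e-01, -2.3000e-02, -7.0136e+01,
       -1.6507e+01]), 'qvel': array([-0.04 , -0.092,  0.107,  0.009,  0.015,  0.009]), 'tau': array([ 2.0000e-03, -5.8272e+01,  2.9304e+01,  6.9970e+00,  7.0000e-03,
       -0.0000e+00]), 'tool_pos': array([0.288, 0.61 , 0.251]), 'orientation': array([ 1.79904e+02, -6.00000e-03, -2.52620e+01]), 'force': array([-0.299,  0.26 ,  0.19 ]), 'moment': array([-0.012, -0.023,  0.045]), 'gripper_force': np.float64(0.0), 'opening': np.float64(0.088)}
[ 0.447 -0.125  1.334] 409.5828566671088 283.28044685392996 212.06390796222013
[ 0.413 -1.504  0.987] 437.7839113470616 278.6903632629064 202.2465989630499
[[-0.    -0.954 -0.301  0.081]
 [ 1.    -0.001  0.001  0.   ]
 [-0.001 -0.301  0.954 -0.133]
 [ 0.     0.     0.     1.   ]]
```

View pics/top0.png

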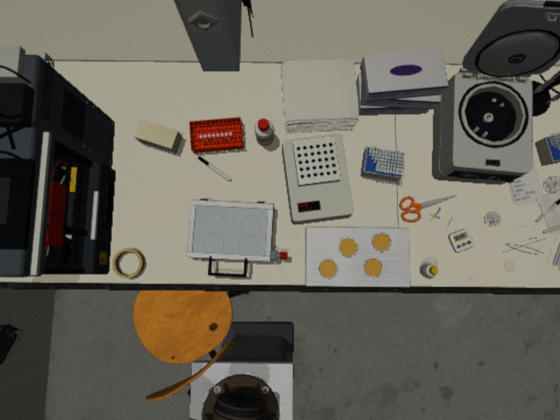

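View pics/side0.png

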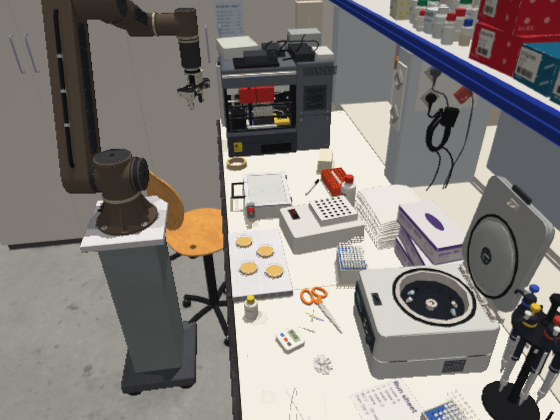

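The top view shows four dishes at (348,247), (381,241), (328,268) and (372,267). The chamber is centred near (231,230), with its handle at (230,270) and the red knob at (284,256). The side view confirms this layout. Next I measure.

```bash
cat >> h.py <<'E'
def blobs(s,lo,hi,z,amin=20,roi=None):
    m=cv2.inRange(cv2.cvtColor(s["frame"],cv2.COLOR_RGB2HSV),lo,hi)
    if roi: k=np.zeros_like(m);x0,y0,x1,y1=roi;k[y0:y1,x0:x1]=1;m*=k
    n,l,st,c=cv2.connectedComponentsWithStats(m)
    return [(c[i].round(1),st[i,4],ray(s,*c[i],z).round(4)) for i in range(1,n) if st[i,4]>=amin]
def dishes(s,roi=None,z=.038,amin=120):
    return blobs(s,(8,90,110),(25,255,255),z,amin,roi)
E
python3 - <<'E'
from h import *
a=snap("top")
for d in dishes(a,(300,220,415,290)): print("dish",d)
for d in blobs(a,(0,150,80),(6,255,255),.073,8,(265,235,305,280)): print("knob",d)
P=cloud(a)
# handle: dark pixels in front of chamber
hsv=cv2.cvtColor(a["frame"],cv2.COLOR_RGB2HSV)
m=((hsv[:,:,2]<70)).astype(np.uint8); k=np.zeros_like(m);k[255:282,195:265]=1
v,u=np.nonzero(m*k); print(len(u),u.min(),u.max(),v.min(),v.max())
for r in range(255,282): print(r,u[v==r].min() if (v==r).any() else '',u[v==r].max() if (v==r).any() else '',(v==r).sum(),end='; ')
# chamber top region by depth
q=(P[:,:,2]>.04)&(P[:,:,2]<.07)
q[:, :180]=0;q[:,280:]=0;q[:190]=0;q[264:]=0
c=np.argwhere(q); rect=cv2.minAreaRect(c[:,::-1].astype(np.float32)); print(rect)
for p in cv2.boxPoints(rect): print(p, ray(a,*p,.058).round(4))
E
```

```text
dish (array([381. , 241.4]), np.int32(229), array([ 0.5312, -0.4361,  0.038 ]))
dish (array([348. , 246.7]), np.int32(235), array([ 0.5135, -0.3312,  0.038 ]))
dish (array([372.9, 267.1]), np.int32(238), array([ 0.4502, -0.4089,  0.038 ]))
dish (array([327.5, 268.2]), np.int32(241), array([ 0.4455, -0.2664,  0.038 ]))
knob (array([283.1, 255.4]), np.int32(40), array([ 0.4829, -0.1267,  0.073 ]))
238 202 248 257 277
255   0; 256   0; 257 210 210 1; 258 202 211 6; 259 202 246 14; 260 209 247 10; 261 209 248 8; 262 209 248 8; 263 209 247 7; 264 209 246 6; 265 209 246 5; 266 209 246 5; 267 209 246 5; 268 209 246 5; 269 209 246 7; 270 208 246 8; 271 208 246 6; 272 208 246 8; 273 208 245 17; 274 208 245 38; 275 214 245 32; 276 216 245 30; 277 234 245 12; 278   0; 279   0; 280   0; 281   0; ((233.0, 231.0), (64.0, 92.0), 90.0)
[187. 199.] [0.657  0.1786 0.058 ]
[279. 199.] [ 0.6603 -0.1118  0.058 ]
[279. 263.] [ 0.4597 -0.1143  0.058 ]
[187. 263.] [0.4566 0.1701 0.058 ]
```

Run:
```python
import cv2
a=cv2.imread("pics/top0.png")[185:295,175:420]
cv2.imwrite("pics/crop.png",cv2.resize(a,None,fx=3.2,fy=3.2,interpolation=cv2.INTER_CUBIC))
```

```text
(no output)
```

View pics/crop.png

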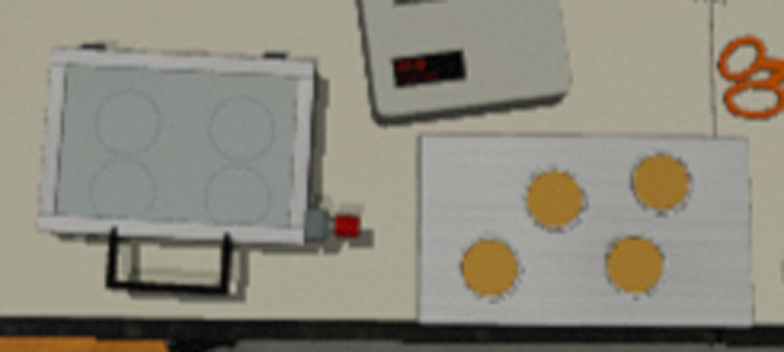

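The crop gives the lid corners as roughly (53,48), (313,62), (303,243) and (40,228). The knob is at (347,226) and the handle bar runs along about y=288. Next I move the arm over for a closer wrist look.

```bash
cat >> h.py <<'E'
def delta(p,yaw=None):
    o=get_obs(); R=Ro.from_euler('xyz',o["orientation"],degrees=True).as_matrix()
    d=R.T@(np.array(p)-o["tool_pos"]); t=None if yaw is None else round((o["orientation"][2]-yaw+180)%360-180,1)
    print("pos",o["tool_pos"].round(4),"rpy",o["orientation"].round(1),"open",round(float(o["opening"]),4),"F",o["force"].round(1),"t",round(float(o["clock"]),1)); print("delta",d.round(4),"turn",t)
E
echo '[[[0.17,0.262,0,0,0.088],[0.17,0.262,0,0,0.088],[0.17,0.262,0,0,0.088],[0.17,0.262,0,0,0.088],[0.17,0.262,0,0,0.088],[0.17,0.262,0,0,0.088],[0.17,0.262,0,0,0.088]]]' > next.json && python3 drive.py next.json
echo '[[[0.06,0.05,-0.03,10,0.088],[0.11,0.1,-0.05,20,0.088],[0.15,0.14,-0.05,30,0.088],[0.19,0.18,-0.05,40,0.088],[0.23,0.23,-0.05,50,0.088],[0.27,0.28,-0.05,60,0.088],[0.314,0.34,-0.05,68,0.088],[0.314,0.383,-0.05,68,0.088]]]' > next.json && python3 drive.py next.json
python3 - <<'E'
from h import *
delta([.48,-.13,.3],-93)
s=snap("wrist","w1.png")
a=snap("top")
c=[ray(a,x/3.2+175,y/3.2+185,.06) for x,y in((53,48),(313,62),(303,243),(40,228))]
c=np.array(c)[:,:2];print(c.round(4),c.mean(0).round(4),np.degrees(np.arctan2(*(c[0]-c[3])[::-1])),np.degrees(np.arctan2(*(c[1]-c[2])[::-1])),[np.linalg.norm(c[i]-c[i-1]).round(3) for i in range(4)])
E
```

```text
clock: 1.08
tool_pos: [0.3302, 0.301, 0.252]
orientation: [-179.9, -0.0, -25.3]
force: [-0.4, 0.3, 0.2]
opening: 0.0877
gripper_force: 0.0
clock: 2.08
tool_pos: [0.4539, -0.1704, 0.3008]
orientation: [179.9, -0.0, -93.3]
force: [-0.6, -0.1, 0.6]
opening: 0.0876
gripper_force: 0.0
pos [ 0.4539 -0.1704  0.3008] rpy [179.9  -0.  -93.3] open 0.0876 F [-0.6 -0.1  0.6] t 2.1
delta [-0.0419 -0.0237  0.0007] turn -0.3
[[ 0.6537  0.1636]
 [ 0.6426 -0.0926]
 [ 0.4657 -0.0854]
 [ 0.4774  0.169 ]] [0.5598 0.0386] -1.7504994954802646 -2.3139220659427937 [np.float64(0.176), np.float64(0.256), np.float64(0.177), np.float64(0.255)]
```

View pics/w1.png

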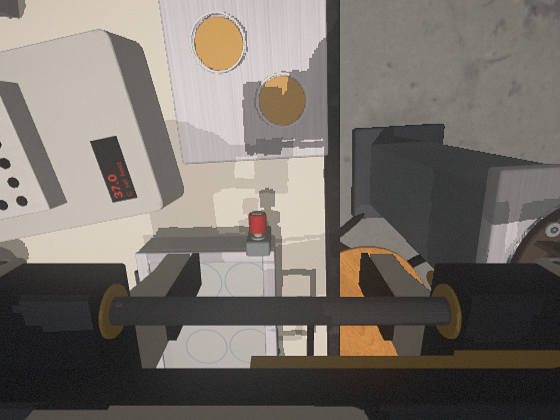

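The wrist view shows the red knob at (258,223), with its block just below at (258,243), and two dishes at (219,43) and (281,100). The handle is at (297,310).

Run:
```python
from h import *
s=snap("wrist");P=cloud(s)
hsv=cv2.cvtColor(s["frame"],cv2.COLOR_RGB2HSV)
m=cv2.inRange(hsv,(0,150,60),(6,255,255))>0; m[:190]=0;m[260:]=0;m[:,:230]=0;m[:,290:]=0
Q=P[m]; print(m.sum(),np.percentile(Q,[2,50,98],axis=0).round(4))
v,u=np.nonzero(m);print(u.min(),u.max(),v.min(),v.max())
t=Q[:,2]>.068; print("top strip mean",Q[t].mean(0).round(4),np.percentile(Q[t],[2,98],axis=0).round(4))
b=P[236:252,250:268]; print("block",b[...,2].max(), np.percentile(P[225:258,240:275][P[225:258,240:275][...,2]>.0745],[2,50,98],axis=0).round(4))
x=dishes(s); print(x)
hb=P[40:200,:180].reshape(-1,3); hb=hb[(hb[:,2]>.07)&(hb[:,2]<.09)]; print("heatblk min",hb[hb[:,0].argmin()].round(3),hb[hb[:,1].argmin()].round(3))
# handle bar
g=P[270:360,270:330].reshape(-1,3);g=g[(g[:,2]>.045)&(g[:,2]<.07)&(g[:,0]<.45)];print("bar",len(g),np.percentile(g,[2,50,98],axis=0).round(4) if len(g) else '')
```

```text
217 [[ 0.4754 -0.136   0.0672]
 [ 0.4832 -0.1259  0.0712]
 [ 0.4915 -0.1154  0.0734]]
248 262 218 235
top strip mean [ 0.483  -0.1264  0.0728] [[ 0.4755 -0.136   0.0683]
 [ 0.4912 -0.1154  0.0734]]
block 0.07862478260506611 [[ 0.4698 -0.1053  0.0747]
 [ 0.4838 -0.0968  0.0763]
 [ 0.4981 -0.0875  0.0779]]
[(array([216.,  46.]), np.int32(2018), array([ 0.5119, -0.3307,  0.038 ])), (array([279.6, 102.6]), np.int32(1738), array([ 0.4447, -0.2666,  0.038 ])), (array([360.2, 269.6]), np.int32(1344), array([ 0.3472, -0.0421,  0.038 ])), (array([363.6, 341.4]), np.int32(1496), array([0.3405, 0.0775, 0.038 ]))]
heatblk min [ 0.588 -0.171  0.072] [ 0.655 -0.337  0.081]
bar 209 [[0.4183 0.0291 0.0568]
 [0.4232 0.0533 0.0596]
 [0.428  0.0775 0.0616]]
```

Run:
```python
from h import *
delta([.483,-.1275,.068],-92.4)
```

```text
pos [ 0.4524 -0.1711  0.3007] rpy [179.9  -0.  -93.5] open 0.0874 F [-0.   0.7 -0.6] t 2.2
delta [-0.0454 -0.0283  0.2326] turn -1.1
```

```bash
echo '[[[-0.023,-0.014,0.05,-1.1,0.06],[-0.0454,-0.0283,0.1,-1.1,0.06],[-0.0454,-0.0283,0.14,-1.1,0.06],[-0.0454,-0.0283,0.18,-1.1,0.06],[-0.0454,-0.0283,0.21,-1.1,0.06],[-0.0454,-0.0283,0.232,-1.1,0.06],[-0.0454,-0.0283,0.232,-1.1,0.06]]]' > next.json && python3 drive.py next.json
python3 - <<'E'
from h import *
delta([.483,-.1275,.068],-92.4)
s=snap("wrist","w2.png")
E
```

```text
clock: 3.1
tool_pos: [0.4826, -0.1238, 0.0679]
orientation: [179.8, -0.0, -92.0]
force: [-0.3, -0.1, 0.8]
opening: 0.06
gripper_force: 0.0
pos [ 0.4826 -0.1238  0.0679] rpy [179.8  -0.  -92. ] open 0.06 F [-0.3 -0.1  0.8] t 3.1
delta [ 0.0037 -0.0005 -0.0001] turn 0.4
```

View pics/w2.png

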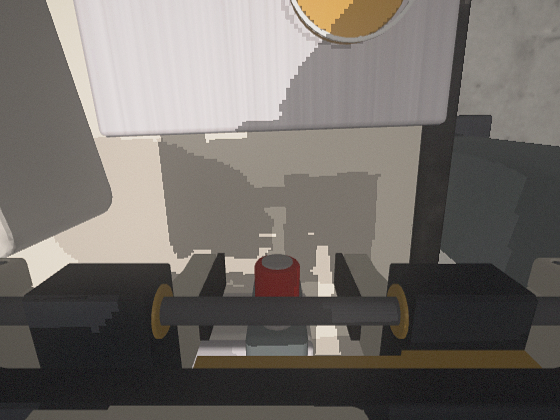

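The knob at (277,280) sits between the open fingers. I'll shift 3.5 mm, close and pull.

```bash
echo '[[[0.003,-0.0005,0,0.4,0.06],[0.003,-0.0005,0,0.4,0.015],[0.003,-0.0005,0,0.4,0.015],[0.003,-0.0005,0,0.4,0.015],[0.003,-0.0005,0,0.4,0.015],[0.003,-0.0005,0,0.4,0.015]]]' > next.json && python3 drive.py next.json
echo '[[[0.006,0,0,0,0.015],[0.012,0,0,0,0.015],[0.018,0,0,0,0.015],[0.024,0,0,0,0.015],[0.029,0,0,0,0.015],[0.032,0,0,0,0.015],[0.032,0,0,0,0.015]]]' > next.json && python3 drive.py next.json
```

```text
clock: 3.9
tool_pos: [0.4839, -0.1283, 0.0697]
orientation: [-180.0, -0.0, -92.6]
force: [1.4, -0.1, -1.1]
opening: 0.0212
gripper_force: 30.0
clock: 4.78
tool_pos: [0.4826, -0.1586, 0.0697]
orientation: [-179.9, 0.1, -92.6]
force: [1.1, 14.7, 3.4]
opening: 0.0213
gripper_force: 30.0
```

```bash
echo '[[[-0.002,0,0,0,0.05],[-0.002,0,0,0,0.06],[-0.002,0,0,0,0.06],[-0.002,0,-0.05,0,0.06],[-0.002,0,-0.1,0,0.06],[-0.002,0.01,-0.15,0,0.06],[-0.03,0.02,-0.18,0,0.04],[-0.06,0.03,-0.18,0,0.04]]]' > next.json && python3 drive.py next.json
python3 - <<'E'
from h import *
s=snap("wrist");P=cloud(s)
hsv=cv2.cvtColor(s["frame"],cv2.COLOR_RGB2HSV)
m=cv2.inRange(hsv,(0,150,60),(6,255,255))>0
Q=P[m];Q=Q[(Q[:,2]>.05)&(Q[:,2]<.08)&(Q[:,0]<.52)]; print(len(Q),np.percentile(Q,[2,50,98],axis=0).round(4))
a=snap("top"); Pa=cloud(a)
for d in blobs(a,(0,150,80),(6,255,255),.073,8,(265,235,315,280)): print("knob",d)
hs=cv2.cvtColor(a["frame"],cv2.COLOR_RGB2HSV)
m=(hs[:,:,2]<70); k=np.zeros_like(m);k[272:280,205:250]=1
v,u=np.nonzero(m&k); print([ (c, ray(a,c,v[u==c].mean(),.058).round(4)) for c in (212,220,228,236,242) if (u==c).any()])
delta([.4225,.0446,.050],-92.4)
E
```

```text
clock: 5.78
tool_pos: [0.4554, -0.0988, 0.2522]
orientation: [-179.7, 0.0, -92.6]
force: [0.8, 0.7, -0.0]
opening: 0.0454
gripper_force: 0.0Traceback (most recent call last):
  File "<stdin>", line 5, in <module>
    return _quantile_unchecked(
        a, q, axis, out, overwrite_input, method, keepdims, weights)
    return _ureduce(a,
                    func=_quantile_ureduce_func,
    ...<5 lines>...
                    overwrite_input=overwrite_input,
                    method=method)
    r = func(a, **kwargs)
    result = _quantile(arr,
                       quantiles=q,
    ...<2 lines>...
                       out=out,
                       weights=wgt)
    slices_having_nans = np.isnan(arr[-1, ...])
                                  ~~~^^^^^^^^^
IndexError: index -1 is out of bounds for axis 0 with size 0
```

```bash
echo '[[[-0.05,0.0394,0,0.2,0.04],[-0.1,0.0394,0,0.2,0.04],[-0.14,0.0394,0.03,0.2,0.04],[-0.1418,0.0394,0.07,0.2,0.04],[-0.1418,0.0394,0.07,0.2,0.04]]]' > next.json && python3 drive.py next.json
python3 - <<'E'
from h import *
s=snap("wrist","w3.png");P=cloud(s)
hsv=cv2.cvtColor(s["frame"],cv2.COLOR_RGB2HSV)
m=cv2.inRange(hsv,(0,150,60),(6,255,255))>0
Q=P[m];Q=Q[(Q[:,2]>.05)&(Q[:,2]<.08)&(Q[:,0]<.52)]; print(len(Q)); 
if len(Q):print(np.percentile(Q,[2,50,98],axis=0).round(4))
a=snap("top")
for d in blobs(a,(0,150,80),(6,255,255),.073,8,(265,235,315,280)): print("knob",d)
for z in(.05,.056,.061):
  g=P.reshape(-1,3);g=g[(abs(g[:,2]-z)<.003)&(g[:,0]<.45)&(abs(g[:,0]-.4225)<.03)];print("bar",z,len(g),np.percentile(g,[5,50,95],axis=0).round(4) if len(g) else '')
delta([.4225,.0446,.050],-92.4)
E
```

```text
clock: 6.45
tool_pos: [0.4196, 0.0437, 0.1774]
orientation: [179.7, -0.2, -92.7]
force: [0.0, 0.4, 0.4]
opening: 0.04
gripper_force: 0.0
0
knob (array([292.8, 255.7]), np.int32(44), array([ 0.4821, -0.1563,  0.073 ]))
bar 0.05 1 [[0.4367 0.0981 0.0529]
 [0.4367 0.0981 0.0529]
 [0.4367 0.0981 0.0529]]
bar 0.056 701 [[ 0.4165 -0.0127  0.0556]
 [ 0.4259  0.0372  0.0581]
 [ 0.447   0.0984  0.0589]]
bar 0.061 1910 [[ 0.418  -0.0107  0.0584]
 [ 0.4239  0.0336  0.0599]
 [ 0.4458  0.1016  0.0613]]
pos [0.422  0.0441 0.1803] rpy [180.   -0.  -92.8] open 0.0401 F [ 0.6 -0.1 -0.1] t 6.5
delta [-0.0006 -0.0005  0.1303] turn -0.4
```

View pics/w3.png

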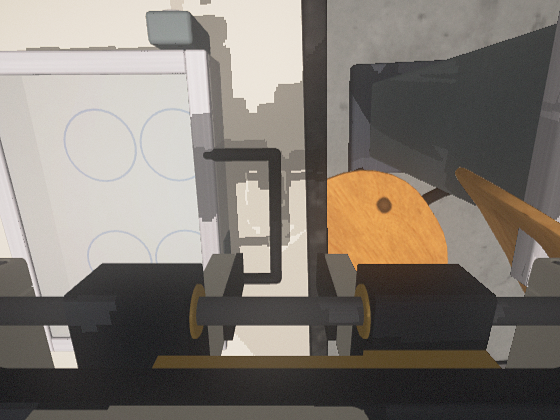

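Run:
```python
from h import *
s=snap("wrist");P=cloud(s)
print(proj(s,[.4225,.0446,.06]),P[153,275].round(4),P[270,275].round(4),P[280,275].round(4),P[215,275].round(4),P[278,255].round(4),P[155,225].round(4))
```

```text
(np.float64(278.0651683081935), np.float64(216.38674627780355)) [ 0.4223 -0.008   0.0607] [0.4277 0.0946 0.0593] [0.4282 0.1044 0.0595] [0.425  0.0433 0.06  ] [0.4459 0.1013 0.0599] [ 0.4615 -0.0084  0.0614]
```

```bash
echo '[[[0,-0.0028,0.03,0.2,0.034],[0,-0.0028,0.06,0.2,0.034],[0,-0.0028,0.09,0.2,0.034],[0,-0.0028,0.118,0.2,0.034],[0,-0.0028,0.118,0.2,0.034]]]' > next.json && python3 drive.py next.json
echo '[[[0,0,0,0,0.005],[0,0,0,0,0.005],[0,0,0,0,0.005],[0,0,0,0,0.005]]]' > next.json && python3 drive.py next.json
python3 - <<'E'
from h import *
delta([.425,.0445,.062],-93)
p=get_obs()["tool_pos"]; g=p.copy(); 
yaw=np.radians(-2.6); ux=np.array([np.cos(yaw),np.sin(yaw),0])
H=np.array([.5598,.0386,.056])+.090*ux; print("hinge",H)
b=g-[0,0,.006]; d=b-H; r=np.hypot(d@ux,d[2]); th0=np.arctan2(d[2],-d@ux); print("r",r,"th0",th0)
R=Ro.from_euler('xyz',get_obs()["orientation"],degrees=True).as_matrix()
for th in np.arange(.1,1.7,.1).tolist()+[1.65,1.67]:
    dx=.228*(1-np.cos(th)); dz=.228*np.sin(th)
    print(round(th,2),(R.T@(dx*ux+[0,0,dz])).round(3))
E
```

```text
clock: 7.22
tool_pos: [0.4244, 0.0437, 0.0614]
orientation: [179.9, -0.1, -93.0]
force: [0.2, -1.1, 0.2]
opening: 0.034
gripper_force: 0.0
clock: 7.72
tool_pos: [0.4231, 0.0442, 0.0621]
orientation: [179.9, -0.0, -93.0]
force: [-9.0, 4.3, 8.9]
opening: 0.0092
gripper_force: 30.0
pos [0.4231 0.0442 0.0621] rpy [179.9  -0.  -93. ] open 0.0092 F [-9.   4.3  8.9] t 7.7
delta [-0.0004 -0.0019  0.0001] turn 0.0
hinge [0.64970735 0.03451733 0.056     ]
r 0.22680923459076072 th0 0.00026446904157460165
0.1 [-0.    -0.001 -0.023]
0.2 [-0.    -0.004 -0.045]
0.3 [-0.    -0.01  -0.067]
0.4 [-0.    -0.018 -0.089]
0.5 [-0.    -0.028 -0.109]
0.6 [-0.    -0.04  -0.129]
0.7 [-0.    -0.053 -0.147]
0.8 [-0.    -0.069 -0.164]
0.9 [-0.001 -0.086 -0.179]
1.0 [-0.001 -0.104 -0.192]
1.1 [-0.001 -0.124 -0.203]
1.2 [-0.001 -0.145 -0.213]
1.3 [-0.001 -0.167 -0.22 ]
1.4 [-0.001 -0.189 -0.225]
1.5 [-0.001 -0.211 -0.228]
1.6 [-0.002 -0.234 -0.228]
1.65 [-0.002 -0.246 -0.228]
1.67 [-0.002 -0.25  -0.227]
```

```bash
echo '[[[0,-0.001,-0.023,0,0.005],[0,-0.004,-0.045,0,0.005],[0,-0.01,-0.067,0,0.005],[0,-0.018,-0.089,0,0.005],[0,-0.028,-0.109,0,0.005],[0,-0.04,-0.129,0,0.005],[0,-0.053,-0.147,0,0.005],[0,-0.069,-0.164,0,0.005]]]' > next.json && python3 drive.py next.json
python3 - <<'E'
from h import *
delta([.423+.069,.0442-.003,.062+.164],-93)
E
```

```text
clock: 8.72
tool_pos: [0.4893, 0.0412, 0.2261]
orientation: [179.6, 0.1, -93.0]
force: [-17.8, 9.9, 13.7]
opening: 0.009
gripper_force: 29.9
pos [0.4893 0.0412 0.2261] rpy [ 1.796e+02  1.000e-01 -9.300e+01] open 0.009 F [-17.8   9.9  13.7] t 8.7
delta [-0.0001 -0.0027  0.0001] turn 0.0
```

```bash
echo '[[[-0.002,-0.0154,-0.017,0,0.005],[-0.003,-0.034,-0.030,0,0.005],[-0.003,-0.054,-0.041,0,0.005],[-0.003,-0.075,-0.0515,0,0.005],[-0.003,-0.0975,-0.0585,0,0.005],[-0.003,-0.12,-0.0635,0,0.005],[-0.003,-0.142,-0.0665,0,0.005],[-0.003,-0.165,-0.0665,0,0.005]]]' > next.json && python3 drive.py next.json
echo '[[[0,-0.008,0,0,0.005],[0,-0.014,0.001,0,0.005],[0,-0.016,0.001,0,0.005],[0,-0.016,0.001,0,0.005]]]' > next.json && python3 drive.py next.json
```

```text
clock: 9.72
tool_pos: [0.6582, 0.0346, 0.2934]
orientation: [180.0, -0.0, -93.0]
force: [-3.3, -0.6, 2.8]
opening: 0.0088
gripper_force: 30.0
clock: 10.22
tool_pos: [0.6692, 0.0341, 0.2925]
orientation: [179.5, -0.1, -92.9]
force: [-22.3, 2.1, 15.7]
opening: 0.0086
gripper_force: 30.0
```

```bash
echo '[[[0,0.002,0,0,0.04],[0,0.002,0,0,0.04],[0,0.002,0,0,0.04],[0,0.002,-0.03,0,0.04],[0,0.002,-0.06,0,0.04],[0.0,0.06,-0.06,0,0.06],[0.05,0.1,-0.06,-10,0.088],[0.1,0.14,-0.06,-20,0.088]]]' > next.json && python3 drive.py next.json
echo '[[[0.06,0.02,0.01,-10,0.088],[0.11,0.04,0.02,-20,0.088],[0.16,0.06,0.02,-30,0.088],[0.18,0.07,0.02,-40,0.088],[0.22,0.08,0.02,-50,0.088],[0.25,0.1,0.02,-60,0.088],[0.25,0.1,0.02,-70,0.088],[0.25,0.1,0.02,-73,0.088]]]' > next.json && python3 drive.py next.json
cat >> h.py <<'E'
def lid(s):
    P=cloud(s).reshape(-1,3); return P[(P[:,2]>.1)&(P[:,2]<.32)&(abs(P[:,0]-.62)<.12)&(abs(P[:,1]-.04)<.14)]
E
python3 - <<'E'
from h import *
delta([.42,-.33,.33],0)
s=snap("wrist","w4.png"); print(dishes(s)); a=snap("top","top2.png"); print(dishes(a,(300,220,415,290)))
E
```

```text
clock: 11.22
tool_pos: [0.5302, -0.0564, 0.3509]
orientation: [-180.0, -0.0, -72.5]
force: [0.1, -0.4, 1.0]
opening: 0.0643
gripper_force: 0.0
clock: 12.22
tool_pos: [0.509, -0.325, 0.3306]
orientation: [-180.0, 0.0, 0.2]
force: [0.4, -0.5, -0.3]
opening: 0.0876
gripper_force: 0.0
pos [ 0.509  -0.325   0.3306] rpy [-180.     0.     0.2] open 0.0876 F [ 0.4 -0.5 -0.3] t 12.2
delta [-0.089   0.0048  0.0006] turn 0.2
[(array([443.5,  72.3]), np.int32(1705), array([ 0.6379, -0.5265,  0.038 ])), (array([362.5, 158.6]), np.int32(1271), array([ 0.5321, -0.4354,  0.038 ])), (array([284.1, 171. ]), np.int32(1241), array([ 0.5152, -0.3312,  0.038 ])), (array([338.6, 215.6]), np.int32(985), array([ 0.4522, -0.4083,  0.038 ])), (array([238.2, 218.7]), np.int32(1009), array([ 0.4474, -0.2669,  0.038 ])), (array([479., 231.]), np.int32(217), array([ 0.4296, -0.6103,  0.038 ])), (array([ 67. , 259.3]), np.int32(760), array([ 0.3838, -0.0131,  0.038 ])), (array([457.3, 316.7]), np.int32(130), array([ 0.2865, -0.6038,  0.038 ]))]
[]
```

View pics/top2.png

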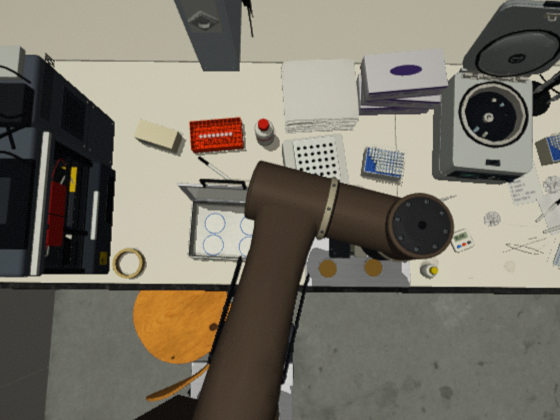

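The lid is upright, with the chamber's circles visible near (213,222) and (213,243). Dishes measured by wrist agree with the first top view to within 2 mm. I pick B first.

```bash
echo '[[[0.006,0.006,0.06,2.8,0.088],[0.006,0.006,0.12,2.8,0.088],[0.006,0.006,0.17,2.8,0.088],[0.006,0.006,0.21,2.8,0.088],[0.006,0.006,0.245,2.8,0.088],[0.006,0.006,0.265,2.8,0.088],[0.006,0.006,0.277,2.8,0.088],[0.006,0.006,0.277,2.8,0.088]]]' > next.json && python3 drive.py next.json
python3 - <<'E'
from h import *
s=snap("wrist","w5.png"); delta([.515,-.331,.053],-2.6)
E
```

```text
clock: 13.32
tool_pos: [0.5149, -0.3301, 0.0535]
orientation: [-180.0, 0.1, -2.8]
force: [0.2, -0.2, 0.5]
opening: 0.0873
gripper_force: 0.0
pos [ 0.5154 -0.3303  0.0544] rpy [180.   -0.   -2.8] open 0.0875 F [ 0.2 -0.2  0.4] t 13.4
delta [-0.0003  0.0007  0.0014] turn -0.2
```

View pics/w5.png

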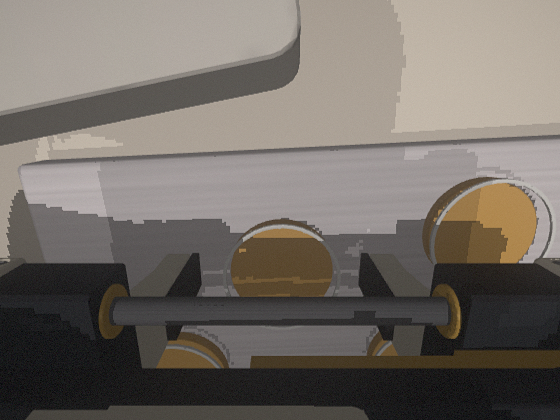

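The dish at (283,270) is centred between the fingers. Closing and lifting.

```bash
echo '[[[0,0.0005,0.001,0,0.05],[0,0.0005,0.001,0,0.05],[0,0.0005,0.001,0,0.05],[0,0.0005,0.001,0,0.05],[0,0.0005,0.001,0,0.05]]]' > next.json && python3 drive.py next.json
echo '[[[0,0,-0.03,0,0.05],[0,0,-0.06,0,0.05],[0,0,-0.1,0,0.05],[0,0,-0.12,0,0.05],[0,0,-0.12,0,0.05]]]' > next.json && python3 drive.py next.json
python3 - <<'E'
from h import *
delta([.5932,-.021,.17],-2.6)
E
```

```text
clock: 14.0
tool_pos: [0.5152, -0.3308, 0.0535]
orientation: [180.0, -0.0, -2.7]
force: [-0.6, 1.0, 4.3]
opening: 0.0603
gripper_force: 30.0
clock: 14.62
tool_pos: [0.5158, -0.331, 0.1747]
orientation: [180.0, -0.2, -2.7]
force: [0.6, -0.4, 0.4]
opening: 0.0602
gripper_force: 30.0
pos [ 0.5158 -0.331   0.1747] rpy [180.   -0.2  -2.7] open 0.0602 F [ 0.6 -0.4  0.4] t 14.6
delta [ 0.0624 -0.3133  0.0047] turn -0.1
```

```bash
echo '[[[0.01,-0.05,0,0,0.05],[0.02,-0.1,0,0,0.05],[0.03,-0.15,0,0,0.05],[0.04,-0.2,0,0,0.05],[0.05,-0.25,0,0,0.05],[0.06,-0.29,0,0,0.05],[0.0624,-0.3133,0,0,0.05],[0.0624,-0.3133,0,0,0.05]]]' > next.json && python3 drive.py next.json
python3 - <<'E'
from h import *
s=snap("wrist","w6.png"); delta([.5932,-.021,.0395],-2.6)
a=snap("side");P=lid(a);print(len(P),P.min(0).round(3))
E
```

```text
clock: 15.62
tool_pos: [0.592, -0.0193, 0.1714]
orientation: [180.0, 0.1, -2.6]
force: [0.4, -0.2, -0.3]
opening: 0.0602
gripper_force: 30.0
pos [ 0.5918 -0.0202  0.1716] rpy [ 1.8e+02  1.0e-01 -2.7e+00] open 0.0603 F [ 0.7 -0.5 -0.8] t 15.7
delta [0.0018 0.0006 0.1321] turn -0.1
1017 [ 0.549 -0.1    0.1  ]
```

View pics/w6.png

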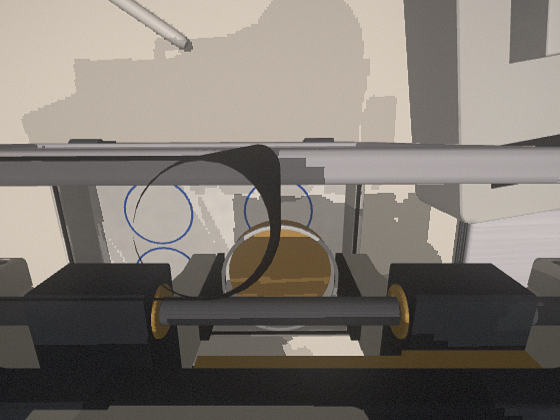

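The view shows the lid's top edge and handle right under the camera, with circle 4 at (159,211) and circle 3 at (278,210). The camera side faces the lid, so I raise, back off and turn the tool half round.

```bash
python3 - <<'E'
from h import *
s=snap("wrist");
for p in((159,211),(278,210)):
    q=ray(s,*p,.01); d=q[:2]-[.5598,.0386]; c,n=np.cos(np.radians(-2.6)),np.sin(np.radians(-2.6)); print(q.round(4),"in chamber",np.round([c*d[0]+n*d[1],-n*d[0]+c*d[1]],4))
E
echo '[[[0,0,-0.03,0,0.05],[-0.01,0,-0.06,0,0.05],[-0.05,0,-0.06,0,0.05],[-0.09,0,-0.06,10,0.05],[-0.09,0,-0.06,20,0.05],[-0.09,0,-0.06,30,0.05],[-0.09,0,-0.06,40,0.05],[-0.09,0,-0.06,50,0.05]]]' > next.json && python3 drive.py next.json
echo '[[[0,0,0,10,0.05],[0,0,0,20,0.05],[0,0,0,30,0.05],[0,0,0,40,0.05],[0,0,0,50,0.05],[0,0,0,60,0.05],[0,0,0,70,0.05],[0,0,0,80,0.05]]]' > next.json && python3 drive.py next.json
echo '[[[0,0,0,10,0.05],[0,0,0,20,0.05],[0,0,0,30,0.05],[0,0,0,40,0.05],[0,0,0,50,0.05],[0,0,0,50,0.05]]]' > next.json && python3 drive.py next.json
python3 - <<'E'
from h import *
delta([.5932,-.021,.0395],177.4)
s=snap("wrist","w7.png");
E
```

```text
[0.5874 0.0961 0.01  ] in chamber [0.025  0.0587]
[ 0.5829 -0.0191  0.01  ] in chamber [ 0.0257 -0.0566]
clock: 16.77
tool_pos: [0.5021, -0.0175, 0.2329]
orientation: [180.0, 0.0, -53.2]
force: [-0.4, -0.5, -0.4]
opening: 0.0602
gripper_force: 30.0
clock: 17.77
tool_pos: [0.5021, -0.0175, 0.2328]
orientation: [180.0, -0.0, -133.2]
force: [0.4, -0.5, -0.9]
opening: 0.0601
gripper_force: 30.0
clock: 18.52
tool_pos: [0.5022, -0.0173, 0.2329]
orientation: [-180.0, -0.0, 177.2]
force: [0.6, -0.3, -0.7]
opening: 0.0603
gripper_force: 30.0
pos [ 0.5022 -0.0173  0.2329] rpy [-180.    -0.   177.2] open 0.0603 F [ 0.6 -0.3 -0.7] t 18.5
delta [-0.0911  0.0007  0.1934] turn -0.2
```

View pics/w7.png

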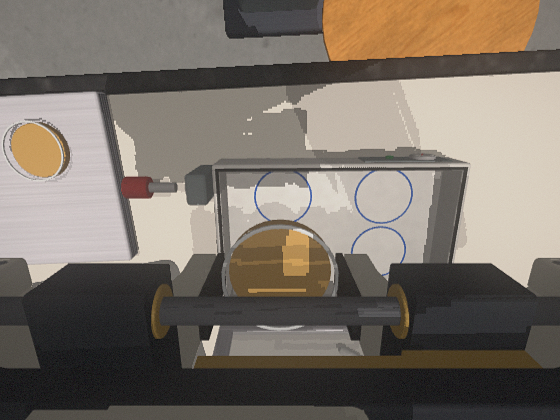

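The view shows the front circles at (384,195) and (283,197) and the far left one at (378,252). I use a far row 28 mm beyond the chamber centre, then lower.

```bash
python3 - <<'E'
from h import *
s=snap("wrist");
for p in((384,195),(283,197),(378,252)):
    q=ray(s,*p,.01); d=q[:2]-[.5598,.0386]; c,n=np.cos(np.radians(-2.6)),np.sin(np.radians(-2.6)); print(q.round(4),"in chamber",np.round([c*d[0]+n*d[1],-n*d[0]+c*d[1]],4))
E
echo '[[[-0.04,0,0,-0.2,0.05],[-0.083,0.0007,0,-0.2,0.05],[-0.083,0.0007,0.05,-0.2,0.05],[-0.083,0.0007,0.1,-0.2,0.05],[-0.083,0.0007,0.14,-0.2,0.05],[-0.083,0.0007,0.17,-0.2,0.05],[-0.083,0.0007,0.185,-0.2,0.05],[-0.083,0.0007,0.185,-0.2,0.05]]]' > next.json && python3 drive.py next.json
python3 - <<'E'
from h import *
delta([.5852,-.0207,.0395],177.4)
E
```

```text
[0.5152 0.1023 0.01  ] in chamber [-0.0475  0.0616]
[ 0.5123 -0.014   0.01  ] in chamber [-0.0451 -0.0547]
[0.5866 0.0988 0.01  ] in chamber [0.0241 0.0613]
clock: 19.62
tool_pos: [0.5851, -0.02, 0.0474]
orientation: [-180.0, -0.1, 177.5]
force: [0.1, 0.8, 1.1]
opening: 0.0599
gripper_force: 30.0
pos [ 0.5851 -0.02    0.0474] rpy [-1.800e+02 -1.000e-01  1.775e+02] open 0.0599 F [0.1 0.8 1.1] t 19.6
delta [-0.0002 -0.0006  0.0079] turn 0.1
```

```bash
echo '[[[0,0,0.004,0,0.05],[0,0,0.008,0,0.05],[0,0,0.008,0,0.05],[0,0,0.008,0,0.07],[0,0,0.008,0,0.07],[0,0,0.008,0,0.07],[0,0,-0.03,0,0.07],[0,0,-0.09,0,0.07]]]' > next.json && python3 drive.py next.json
echo '[[[0,0,-0.05,0,0.088],[0.05,0,-0.06,0,0.088],[0.09,0,-0.06,0,0.088],[0.11,-0.05,-0.06,0,0.088],[0.13,-0.1,-0.06,0,0.088],[0.13,-0.15,-0.06,0,0.088],[0.13,-0.18,-0.06,0,0.088],[0.13,-0.18,-0.06,0,0.088]]]' > next.json && python3 drive.py next.json
python3 - <<'E'
from h import *
s=snap("wrist","w8.png");P=cloud(s); 
for d in dishes(s,amin=250): u,v=d[0].astype(int); print(d,P[v,u].round(3))
delta([.452,-.408,.054],177.4); delta([.4474,-.2669,.054],177.4)
E
```

```text
clock: 20.62
tool_pos: [0.584, -0.02, 0.1373]
orientation: [-179.9, -0.3, 177.4]
force: [1.8, 0.5, 0.2]
opening: 0.0699
gripper_force: 0.0
clock: 21.62
tool_pos: [0.4471, -0.1954, 0.198]
orientation: [-180.0, -0.0, 177.3]
force: [0.2, 1.2, -0.5]
opening: 0.0879
gripper_force: 0.0
(array([496.1,  53.6]), np.int32(13330), array([ 0.3261, -0.0093,  0.038 ])) [ 0.283  0.19  -0.283]
(array([207., 202.]), np.int32(2302), array([ 0.4423, -0.2647,  0.038 ])) [ 0.444 -0.267  0.03 ]
(array([ 61.6, 213.6]), np.int32(2061), array([ 0.4471, -0.4064,  0.038 ])) [ 0.449 -0.412  0.031]
pos [ 0.4472 -0.1945  0.198 ] rpy [180.   -0.  177.3] open 0.0878 F [-0.3 -0.3  0.2] t 21.7
delta [-0.0149 -0.213   0.144 ] turn -0.1
pos [ 0.4472 -0.1945  0.198 ] rpy [180.   -0.  177.3] open 0.0878 F [-0.3 -0.3  0.2] t 21.7
delta [-0.0037 -0.0723  0.144 ] turn -0.1
```

View pics/w8.png

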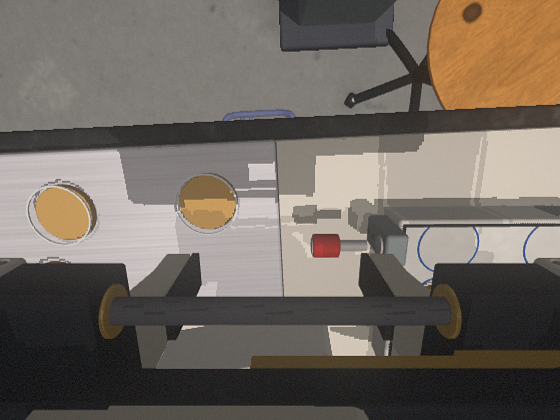

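Dish D is at (207,202) and C at (62,213). Both have stayed put. Picking D.

```bash
echo '[[[-0.001,-0.04,0,0,0.088],[-0.0013,-0.0723,0.03,0,0.088],[-0.0013,-0.0723,0.07,0,0.088],[-0.0013,-0.0723,0.1,0,0.088],[-0.0013,-0.0723,0.13,0,0.088],[-0.0013,-0.0723,0.1445,0,0.088],[-0.0013,-0.0723,0.1445,0,0.088]]]' > next.json && python3 drive.py next.json
echo '[[[0,0,0,0,0.05],[0,0,0,0,0.05],[0,0,0,0,0.05],[0,0,0,0,0.05],[0,0,0,0,0.05]]]' > next.json && python3 drive.py next.json
echo '[[[0,0,-0.03,0,0.05],[0,0,-0.06,0,0.05],[0,0,-0.1,0,0.05],[0,0,-0.12,0,0.05],[0,0,-0.12,0,0.05]]]' > next.json && python3 drive.py next.json
python3 - <<'E'
from h import *
delta([.59,.095,.175],177.4)
E
```

```text
clock: 22.55
tool_pos: [0.4454, -0.2655, 0.053]
orientation: [180.0, -0.1, 177.5]
force: [0.3, 0.2, 0.5]
opening: 0.0876
gripper_force: 0.0
clock: 23.18
tool_pos: [0.446, -0.2661, 0.0542]
orientation: [-180.0, 0.1, 177.5]
force: [-1.1, 1.6, 6.3]
opening: 0.06
gripper_force: 30.0
clock: 23.8
tool_pos: [0.4464, -0.2663, 0.1752]
orientation: [-180.0, 0.2, 177.4]
force: [0.1, -0.6, -0.7]
opening: 0.0605
gripper_force: 30.0
pos [ 0.4464 -0.2663  0.1752] rpy [-180.     0.2  177.4] open 0.0605 F [ 0.1 -0.6 -0.7] t 23.8
delta [-0.1273  0.3673  0.0004] turn 0.0
```

```bash
echo '[[[-0.02,0.05,0,0,0.05],[-0.04,0.1,0,0,0.05],[-0.06,0.15,0,0,0.05],[-0.08,0.2,0,0,0.05],[-0.1,0.25,0,0,0.05],[-0.12,0.3,0,0,0.05],[-0.1277,0.345,0,0,0.05],[-0.1277,0.3695,0,0,0.05]]]' > next.json && python3 drive.py next.json
echo '[[[0,0,0.04,0,0.05],[0,0,0.07,0,0.05],[0,0,0.1,0,0.05],[0,0,0.12,0,0.05],[0,0,0.127,0,0.05],[0,0,0.127,0,0.05]]]' > next.json && python3 drive.py next.json
python3 - <<'E'
from h import *
delta([.5905,.0973,.0395],177.4)
E
```

```text
clock: 24.8
tool_pos: [0.5895, 0.0994, 0.1717]
orientation: [-179.9, -0.1, 177.5]
force: [0.1, -0.4, 0.9]
opening: 0.0603
gripper_force: 30.0
clock: 25.55
tool_pos: [0.5893, 0.0971, 0.0458]
orientation: [-180.0, -0.1, 177.4]
force: [-0.5, 0.1, 0.6]
opening: 0.06
gripper_force: 30.0
pos [0.5893 0.0971 0.0458] rpy [-1.800e+02 -1.000e-01  1.774e+02] open 0.06 F [-0.5  0.1  0.6] t 25.6
delta [-0.0012  0.0002  0.0063] turn 0.0
```

```bash
echo '[[[0,0,0.004,0,0.05],[0,0,0.0065,0,0.05],[0,0,0.0065,0,0.05],[0,0,0.0065,0,0.07],[0,0,0.0065,0,0.07],[0,0,0.0065,0,0.07],[0,0,-0.03,0,0.07],[0,0,-0.09,0,0.07]]]' > next.json && python3 drive.py next.json
echo '[[[0,0,-0.05,0,0.088],[0.03,-0.05,-0.06,0,0.088],[0.06,-0.1,-0.06,0,0.088],[0.08,-0.15,-0.06,0,0.088],[0.1,-0.2,-0.06,0,0.088],[0.12,-0.25,-0.06,0,0.088],[0.12,-0.3,-0.06,0,0.088],[0.12,-0.34,-0.06,0,0.088]]]' > next.json && python3 drive.py next.json
python3 - <<'E'
from h import *
s=snap("wrist");P=cloud(s)
for d in dishes(s,amin=250,z=.031): u,v=d[0].astype(int); print(d,P[v,u].round(3))
delta([.45,-.41,.0535],177.4)
E
```

```text
clock: 26.55
tool_pos: [0.5883, 0.0968, 0.1356]
orientation: [-179.9, -0.3, 177.4]
force: [1.1, 1.4, -0.1]
opening: 0.07
gripper_force: 0.0
clock: 27.55
tool_pos: [0.4541, -0.2387, 0.197]
orientation: [-180.0, 0.1, 177.4]
force: [0.7, 0.3, -0.5]
opening: 0.0878
gripper_force: 0.0
(array([508.8,  50.2]), np.int32(9857), array([ 0.33  , -0.0389,  0.031 ])) [ 0.286  0.166 -0.283]
(array([103.4, 204.3]), np.int32(2213), array([ 0.4491, -0.4109,  0.031 ])) [ 0.448 -0.41   0.032]
pos [ 0.4541 -0.2414  0.1967] rpy [-179.9    0.   177.4] open 0.0876 F [ 1.2 -4.4  1.1] t 27.6
delta [-0.0036 -0.1684  0.1434] turn -0.0
```

```bash
echo '[[[-0.002,-0.06,0,0,0.088],[-0.003,-0.12,0,0,0.088],[-0.0033,-0.169,0.03,0,0.088],[-0.0033,-0.169,0.08,0,0.088],[-0.0033,-0.169,0.12,0,0.088],[-0.0033,-0.169,0.1434,0,0.088],[-0.0033,-0.169,0.1434,0,0.088]]]' > next.json && python3 drive.py next.json
echo '[[[0,0,0,0,0.05],[0,0,0,0,0.05],[0,0,0,0,0.05],[0,0,0,0,0.05],[0,0,0,0,0.05]]]' > next.json && python3 drive.py next.json
echo '[[[0,0,-0.03,0,0.05],[0,0,-0.06,0,0.05],[0,0,-0.1,0,0.05],[0,0,-0.12,0,0.05],[0,0,-0.12,0,0.05]]]' > next.json && python3 drive.py next.json
python3 - <<'E'
from h import *
c=np.array([.5598,.0386]);y=np.radians(-2.6);ux=np.array([np.cos(y),np.sin(y)]);uy=np.array([-ux[1],ux[0]])
t=c-.044*ux+.06*uy;print(t); delta([*t,.175],177.4)
E
```

```text
clock: 28.48
tool_pos: [0.45, -0.4058, 0.0522]
orientation: [180.0, -0.1, 177.5]
force: [0.2, 0.6, -0.2]
opening: 0.0875
gripper_force: 0.0
clock: 29.1
tool_pos: [0.4505, -0.4059, 0.0534]
orientation: [-180.0, 0.0, 177.4]
force: [0.1, 1.2, 2.2]
opening: 0.0602
gripper_force: 30.0
clock: 29.72
tool_pos: [0.4511, -0.4063, 0.1749]
orientation: [-179.9, 0.2, 177.4]
force: [-0.3, 0.4, -1.1]
opening: 0.06
gripper_force: 30.0
[0.51856707 0.10053421]
pos [ 0.4511 -0.4063  0.1749] rpy [-179.9    0.2  177.4] open 0.06 F [-0.3  0.4 -1.1] t 29.7
delta [-0.0448  0.5094 -0.0006] turn 0.0
```

```bash
echo '[[[-0.01,0.05,0,0,0.05],[-0.015,0.11,0,0,0.05],[-0.02,0.17,0,0,0.05],[-0.025,0.23,0,0,0.05],[-0.03,0.29,0,0,0.05],[-0.035,0.35,0,0,0.05],[-0.04,0.41,0,0,0.05],[-0.0448,0.46,0,0,0.05]]]' > next.json && python3 drive.py next.json
python3 - <<'E'
from h import *
delta([.5186,.1005,.05],177.4)
E
```

```text
clock: 30.72
tool_pos: [0.515, 0.0537, 0.1721]
orientation: [-180.0, -0.1, 177.5]
force: [0.6, -0.3, -0.8]
opening: 0.0602
gripper_force: 30.0
pos [0.515  0.0537 0.1721] rpy [-1.800e+02 -1.000e-01  1.775e+02] open 0.0602 F [ 0.6 -0.3 -0.8] t 30.7
delta [-0.0017  0.047   0.1221] turn 0.1
```

```bash
echo '[[[0,0.049,0,0,0.05],[0,0.049,0.04,0,0.05],[0,0.049,0.08,0,0.05],[0,0.049,0.11,0,0.05],[0,0.049,0.124,0,0.05],[0,0.049,0.124,0,0.05]]]' > next.json && python3 drive.py next.json
python3 - <<'E'
from h import *
delta([.5186,.1005,.0395],177.4)
E
```

```text
clock: 31.48
tool_pos: [0.5172, 0.1001, 0.0481]
orientation: [-179.9, -0.1, 177.4]
force: [0.2, 0.7, -0.4]
opening: 0.0597
gripper_force: 30.0
pos [0.5172 0.1001 0.0481] rpy [-1.799e+02 -1.000e-01  1.774e+02] open 0.0597 F [ 0.2  0.7 -0.4] t 31.5
delta [-0.0014  0.0004  0.0086] turn 0.0
```

```bash
echo '[[[0,0,0.004,0,0.05],[0,0,0.0088,0,0.05],[0,0,0.0088,0,0.05],[0,0,0.0088,0,0.07],[0,0,0.0088,0,0.07],[0,0,0.0088,0,0.07],[0,0,-0.03,0,0.07],[0,0,-0.09,0,0.07]]]' > next.json && python3 drive.py next.json
echo '[[[0,0,-0.05,0,0.088],[0.02,-0.05,-0.06,0,0.088],[0.04,-0.11,-0.06,0,0.088],[0.05,-0.17,-0.06,0,0.088],[0.05,-0.23,-0.06,0,0.088],[0.04,-0.29,-0.06,0,0.088],[0.02,-0.35,-0.06,0,0.088],[0,-0.4,-0.06,0,0.088]]]' > next.json && python3 drive.py next.json
python3 - <<'E'
from h import *
s=snap("wrist");P=cloud(s)
for d in dishes(s,amin=250,z=.031): u,v=d[0].astype(int); print(d,P[v,u].round(3))
delta([.532,-.4355,.0535],177.4)
E
```

```text
clock: 32.48
tool_pos: [0.5167, 0.0999, 0.1387]
orientation: [-179.9, -0.2, 177.4]
force: [1.4, 1.3, -0.3]
opening: 0.0697
gripper_force: 0.0
clock: 33.48
tool_pos: [0.5001, -0.3014, 0.1994]
orientation: [-180.0, 0.0, 177.4]
force: [1.3, 0.6, 0.3]
opening: 0.0879
gripper_force: 0.0
(array([527.5,  23.8]), np.int32(3093), array([ 0.3561, -0.0879,  0.031 ])) [ 0.291  0.128 -0.281]
(array([146.8, 236.3]), np.int32(1987), array([ 0.531 , -0.4381,  0.031 ])) [ 0.531 -0.44   0.03 ]
(array([542.7, 251.6]), np.int32(528), array([ 0.5662, -0.033 ,  0.031 ])) [ 0.573 -0.02   0.015]
pos [ 0.502  -0.3059  0.1987] rpy [-179.9    0.   177.4] open 0.0874 F [ 5.8 -5.8  2.8] t 33.5
delta [-0.0359 -0.1277  0.1455] turn -0.0
```

```bash
echo '[[[-0.02,-0.06,0,0,0.088],[-0.036,-0.129,0,0,0.088],[-0.036,-0.129,0.04,0,0.088],[-0.036,-0.129,0.08,0,0.088],[-0.036,-0.129,0.12,0,0.088],[-0.036,-0.129,0.145,0,0.088],[-0.036,-0.129,0.145,0,0.088]]]' > next.json && python3 drive.py next.json
echo '[[[0,0,0,0,0.05],[0,0,0,0,0.05],[0,0,0,0,0.05],[0,0,0,0,0.05],[0,0,0,0,0.05]]]' > next.json && python3 drive.py next.json
echo '[[[0,0,-0.03,0,0.05],[0,0,-0.06,0,0.05],[0,0,-0.1,0,0.05],[0,0,-0.12,0,0.05],[0,0,-0.12,0,0.05]]]' > next.json && python3 drive.py next.json
python3 - <<'E'
from h import *
c=np.array([.5598,.0386]);y=np.radians(-2.6);ux=np.array([np.cos(y),np.sin(y)]);uy=np.array([-ux[1],ux[0]])
t=c-.044*ux-.055*uy;print(t); delta([*t,.175],177.4+30)
E
```

```text
clock: 34.4
tool_pos: [0.5298, -0.4292, 0.0527]
orientation: [180.0, -0.1, 177.5]
force: [-0.1, 0.3, -0.7]
opening: 0.0877
gripper_force: 0.0
clock: 35.02
tool_pos: [0.5303, -0.4295, 0.0546]
orientation: [-180.0, 0.0, 177.4]
force: [0.4, 0.5, 3.5]
opening: 0.0599
gripper_force: 30.0
clock: 35.65
tool_pos: [0.531, -0.4299, 0.1761]
orientation: [-179.9, 0.2, 177.4]
force: [-0.3, 1.0, -0.2]
opening: 0.0599
gripper_force: 30.0
[ 0.51335033 -0.01434741]
pos [ 0.531  -0.4299  0.1761] rpy [-179.9    0.2  177.4] open 0.0599 F [-0.3  1.  -0.2] t 35.6
delta [3.610e-02 4.143e-01 4.000e-04] turn -30.0
```

```bash
echo '[[[0.005,0.05,0,0,0.05],[0.01,0.11,0,0,0.05],[0.015,0.17,0,0,0.05],[0.02,0.23,0,0,0.05],[0.03,0.29,0,0,0.05],[0.036,0.35,0,-10,0.05],[0.036,0.4,0,-20,0.05],[0.036,0.414,0,-30,0.05]]]' > next.json && python3 drive.py next.json
python3 - <<'E'
from h import *
delta([.5134,-.0143,.0395],-152.6)
E
```

```text
clock: 36.65
tool_pos: [0.512, -0.0118, 0.1732]
orientation: [180.0, -0.1, -152.1]
force: [-0.1, -0.6, -1.1]
opening: 0.0602
gripper_force: 30.0
pos [ 0.512  -0.0118  0.1732] rpy [ 1.800e+02 -1.000e-01 -1.521e+02] open 0.0602 F [-0.1 -0.6 -1.1] t 36.6
delta [-0.0002 -0.0029  0.1337] turn 0.5
```

```bash
echo '[[[0,-0.001,0.04,0,0.05],[0,-0.001,0.08,0,0.05],[0,-0.001,0.11,0,0.05],[0,-0.001,0.124,0,0.05],[0,-0.001,0.124,0,0.05]]]' > next.json && python3 drive.py next.json
python3 - <<'E'
from h import *
delta([.5134,-.0143,.0395],-152.6)
E
```

```text
clock: 37.28
tool_pos: [0.5124, -0.0155, 0.0491]
orientation: [180.0, -0.2, -152.6]
force: [-0.7, 0.7, -0.4]
opening: 0.0602
gripper_force: 30.0
pos [ 0.5124 -0.0155  0.0491] rpy [ 180.    -0.2 -152.6] open 0.0602 F [-0.7  0.7 -0.4] t 37.3
delta [-0.0015  0.0006  0.0096] turn 0.0
```

```bash
echo '[[[0,0,0.005,0,0.05],[0,0,0.0095,0,0.05],[0,0,0.0095,0,0.05],[0,0,0.0095,0,0.07],[0,0,0.0095,0,0.07],[0,0,0.0095,0,0.07],[0,0,-0.03,0,0.07],[0,0,-0.09,0,0.07]]]' > next.json && python3 drive.py next.json
echo '[[[0,0,-0.06,0,0.06],[0.02,0.03,-0.12,0,0.06],[0.03,0.06,-0.15,0,0.05],[0.052,0.095,-0.15,10,0.04],[0.052,0.095,-0.15,20,0.04],[0.052,0.095,-0.15,30,0.04],[0.052,0.095,-0.15,30,0.04]]]' > next.json && python3 drive.py next.json
python3 - <<'E'
from h import *
s=snap("wrist","w9.png");P=cloud(s)
c0=np.array([.5598,.0386]);y=np.radians(-2.6);ux=np.array([np.cos(y),np.sin(y)]);uy=np.array([-ux[1],ux[0]])
for d in dishes(s,amin=250,z=.018):
  u,v=d[0].astype(int); e=d[2][:2]-c0; print(d,P[v,u].round(3),np.round([e@ux,e@uy],3))
a=snap("top","t9.png"); print(dishes(a,(180,190,420,290),.018,30))
delta([.45,.04,.3],177.4)
E
```

```text
clock: 38.28
tool_pos: [0.5119, -0.0155, 0.1398]
orientation: [180.0, -0.2, -152.6]
force: [2.7, -0.2, -0.8]
opening: 0.0702
gripper_force: 0.0
clock: 39.15
tool_pos: [0.423, 0.0452, 0.2903]
orientation: [180.0, 0.0, 177.5]
force: [0.9, -0.0, 0.4]
opening: 0.0402
gripper_force: 0.0
(array([383. ,  64.7]), np.int32(22382), array([0.2923, 0.1711, 0.018 ])) [ 0.255  0.263 -0.286] [-0.273  0.12 ]
(array([524.5, 192. ]), np.int32(920), array([0.453 , 0.3643, 0.018 ])) [ 0.459  0.379 -0.002] [-0.121  0.321]
(array([239.8, 244. ]), np.int32(913), array([ 0.5102, -0.0136,  0.018 ])) [ 0.511 -0.015  0.016] [-0.047 -0.054]
(array([322.1, 242.6]), np.int32(929), array([0.5131, 0.0997, 0.018 ])) [0.513 0.1   0.016] [-0.049  0.059]
[(array([409.8, 208.8]), np.int32(266), array([ 0.6393, -0.5366,  0.018 ])), (array([214.7, 222.3]), np.int32(220), array([0.5884, 0.0956, 0.018 ])), (array([250.8, 223.6]), np.int32(223), array([ 0.5855, -0.0213,  0.018 ])), (array([212.9, 244.4]), np.int32(228), array([0.5171, 0.0987, 0.018 ])), (array([248.7, 245.7]), np.int32(226), array([ 0.5141, -0.0159,  0.018 ]))]
pos [0.4232 0.0451 0.2902] rpy [180.   -0.  177.7] open 0.04 F [ 0.3 -0.5 -0.5] t 39.2
delta [-0.027  -0.004  -0.0098] turn 0.3
```

View pics/w9.png

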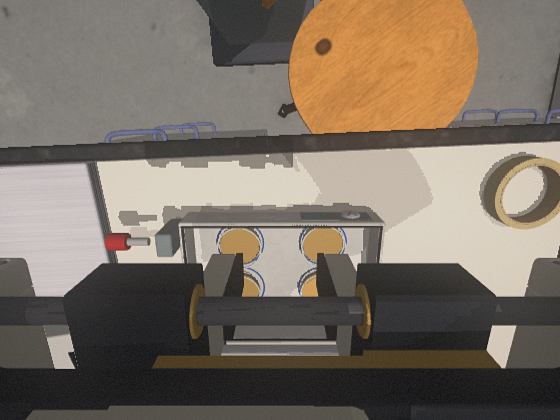

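All four dishes lie flat: the front two at (240,244) and (322,243), the far two partly hidden at (249,288) and (313,287). The knob is still out at (118,242), and the tape hasn't moved. Now to close the lid.

```bash
echo '[[[0,0,-0.02,-10,0.04],[0,0,-0.05,-20,0.04],[0,0,-0.07,-30,0.04],[0,0,-0.07,-40,0.04],[0,0,-0.07,-50,0.04],[0,0,-0.07,-60,0.04],[0,0,-0.07,-70,0.04],[0,0,-0.07,-80,0.04]]]' > next.json && python3 drive.py next.json
echo '[[[0,0,0,-9.6,0.04],[0,0,0,-9.6,0.04]]]' > next.json && python3 drive.py next.json
python3 - <<'E'
from h import *
s=snap("wrist");P=cloud(s).reshape(-1,3);g=P[(P[:,2]>.27)&(P[:,2]<.3)&(abs(P[:,0]-.66)<.05)]
if len(g):print(len(g),np.percentile(g,[2,50,98],axis=0).round(4))
a=snap("side");P=cloud(a).reshape(-1,3);g=P[(P[:,2]>.28)&(P[:,2]<.3)&(abs(P[:,0]-.66)<.05)&(abs(P[:,1]-.035)<.08)]
if len(g):print(len(g),np.percentile(g,[2,50,98],axis=0).round(4))
delta([.669,.034,.36],-93)
E
```

```text
clock: 40.25
tool_pos: [0.4233, 0.045, 0.36]
orientation: [180.0, -0.0, -102.0]
force: [0.5, -0.9, 0.4]
opening: 0.0403
gripper_force: 0.0
clock: 40.5
tool_pos: [0.4233, 0.045, 0.36]
orientation: [180.0, -0.0, -92.9]
force: [-0.3, -0.1, -0.4]
opening: 0.0402
gripper_force: 0.0
36 [[ 0.6615 -0.026   0.2817]
 [ 0.6673  0.0278  0.2861]
 [ 0.673   0.0844  0.2899]]
pos [0.4233 0.0451 0.3601] rpy [180.   -0.  -93.1] open 0.0402 F [ 0.1  0.3 -0. ] t 40.6
delta [-0.0023 -0.246  -0.    ] turn -0.1
```

```bash
echo '[[[-0.002,-0.06,0,0,0.04],[-0.002,-0.12,0,0,0.04],[-0.002,-0.18,0,0,0.04],[-0.002,-0.23,0,0,0.04],[-0.0023,-0.245,0,0,0.04],[-0.0023,-0.245,0,0,0.04]]]' > next.json && python3 drive.py next.json
python3 - <<'E'
from h import *
s=snap("wrist","w10.png");delta([.668,.034,.2925],-93)
E
```

```text
clock: 41.35
tool_pos: [0.6685, 0.0347, 0.3587]
orientation: [179.9, -0.0, -93.1]
force: [-1.3, -0.4, -0.0]
opening: 0.0398
gripper_force: 0.0
pos [0.6678 0.0347 0.3596] rpy [179.9  -0.  -93. ] open 0.04 F [-0.  -0.1 -0.3] t 41.4
delta [ 0.0007 -0.0004  0.0671] turn -0.0
```

View pics/w10.png

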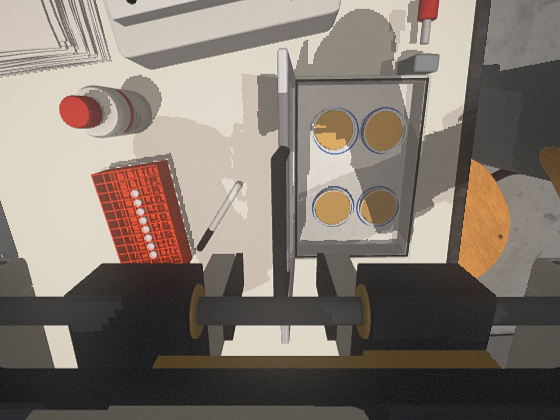

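The bar at (281,200) lies between the fingers, and all four dishes are inside on or near their circles. Grasping the bar and lowering the lid.

```bash
echo '[[[0,0,0.03,0,0.04],[0,0,0.055,0,0.04],[0,0,0.069,0,0.04],[0,0,0.069,0,0.005],[0,0,0.069,0,0.005],[0,0,0.069,0,0.005],[0,0,0.069,0,0.005]]]' > next.json && python3 drive.py next.json
echo '[[[0,0.018,0,0,0.005],[0,0.035,0,0,0.005],[0,0.057,0.003,0,0.005],[0,0.079,0.008,0,0.005],[0,0.101,0.015,0,0.005],[0,0.122,0.025,0,0.005],[0,0.142,0.036,0,0.005],[0,0.16,0.049,0,0.005]]]' > next.json && python3 drive.py next.json
```

```text
clock: 42.28
tool_pos: [0.6684, 0.0349, 0.2921]
orientation: [-179.9, 0.0, -93.0]
force: [-0.5, -0.0, 1.1]
opening: 0.0087
gripper_force: 30.0
clock: 43.28
tool_pos: [0.5084, 0.0425, 0.243]
orientation: [-179.9, -0.0, -92.9]
force: [3.2, -3.5, 0.1]
opening: 0.0089
gripper_force: 30.0
```

```bash
echo '[[[0,0.017,0.015,0,0.005],[0,0.033,0.032,0,0.005],[0,0.046,0.05,0,0.005],[0,0.058,0.07,0,0.005],[0,0.068,0.09,0,0.005],[0,0.076,0.112,0,0.005],[0,0.082,0.134,0,0.005],[0,0.085,0.156,0,0.005]]]' > next.json && python3 drive.py next.json
echo '[[[0,0.001,0.01,0,0.005],[0,0.001,0.02,0,0.005],[0,0.001,0.024,0,0.005],[0,0.001,0.026,0,0.005],[0,0.001,0.026,0,0.005]]]' > next.json && python3 drive.py next.json
```

```text
clock: 44.28
tool_pos: [0.424, 0.0472, 0.0863]
orientation: [-179.9, -0.0, -92.9]
force: [5.5, -5.4, 0.6]
opening: 0.0088
gripper_force: 30.0
clock: 44.9
tool_pos: [0.4232, 0.0475, 0.0624]
orientation: [-179.9, -0.0, -92.9]
force: [-10.5, -2.1, 34.3]
opening: 0.009
gripper_force: 30.0
```

```bash
echo '[[[0,0,-0.002,0,0.005],[0,0,-0.002,0,0.034],[0,0,-0.002,0,0.034],[0,0,-0.002,0,0.034],[0,0,-0.05,0,0.034],[0,0,-0.1,0,0.04],[0,0,-0.13,0,0.06],[0.04,-0.02,-0.13,0,0.06]]]' > next.json && python3 drive.py next.json
echo '[[[0.06,-0.02,0,0,0.06],[0.11,-0.04,0,0,0.06],[0.162,-0.049,0,0,0.06],[0.162,-0.049,0,0,0.06]]]' > next.json && python3 drive.py next.json
python3 - <<'E'
from h import *
a=snap("side","s11.png");P=cloud(a).reshape(-1,3);g=P[(P[:,2]>.02)&(P[:,2]<.1)&(P[:,0]>.405)&(P[:,0]<.44)&(abs(P[:,1]-.045)<.045)];print("bar",len(g),np.percentile(g,[2,50,98],axis=0).round(4) if len(g) else'')
s=snap("wrist");P=cloud(s).reshape(-1,3); g=P[(abs(P[:,0]-.56)<.09)&(abs(P[:,1]-.04)<.12)&(P[:,2]>.02)&(P[:,2]<.13)];print("lid",len(g),np.percentile(g[:,2],[2,50,98]) if len(g) else '')
for d in blobs(s,(0,150,60),(6,255,255),.073,80): print(d)
delta([.482,-.158,.068],-92.6)
E
```

```text
clock: 45.9
tool_pos: [0.4419, 0.0083, 0.1931]
orientation: [-179.7, 0.2, -92.7]
force: [1.2, 0.9, -1.1]
opening: 0.0544
gripper_force: 0.0
clock: 46.4
tool_pos: [0.4806, -0.1607, 0.1893]
orientation: [179.9, -0.0, -93.2]
force: [0.3, 1.2, 0.0]
opening: 0.06
gripper_force: 0.0
bar 30 [[0.4174 0.0113 0.0558]
 [0.423  0.0426 0.0591]
 [0.4287 0.0853 0.064 ]]
lid 2842 [0.05581797 0.05720498 0.06034277]
(array([276.1, 222.4]), np.int32(374), array([ 0.4827, -0.1548,  0.073 ]))
pos [ 0.4805 -0.1582  0.1896] rpy [179.9   0.  -93.1] open 0.0601 F [ 0.1  0.7 -0.3] t 46.5
delta [-0.0003 -0.0017  0.1216] turn -0.5
```

View pics/s11.png

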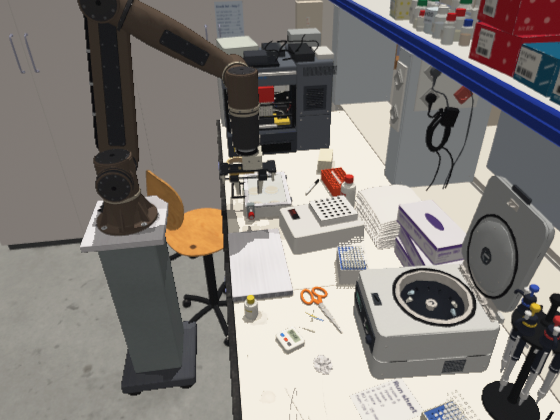

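The cold plate (258,262) is empty, and the lid lies flat with its bar at its original height. Gripping the knob and pushing it home.

```bash
echo '[[[0.001,-0.0017,0.04,-0.5,0.06],[0.001,-0.0017,0.08,-0.5,0.06],[0.001,-0.0017,0.11,-0.5,0.06],[0.001,-0.0017,0.1216,-0.5,0.06],[0.001,-0.0017,0.1216,-0.5,0.015],[0.001,-0.0017,0.1216,-0.5,0.015],[0.001,-0.0017,0.1216,-0.5,0.015],[0.001,-0.0017,0.1216,-0.5,0.015]]]' > next.json && python3 drive.py next.json
echo '[[[-0.006,0,0,0,0.015],[-0.012,0,0,0,0.015],[-0.018,0,0,0,0.015],[-0.024,0,0,0,0.015],[-0.029,0,0,0,0.015],[-0.0325,0,0,0,0.015],[-0.0325,0,0,0,0.015]]]' > next.json && python3 drive.py next.json
```

```text
clock: 47.5
tool_pos: [0.4829, -0.1589, 0.0693]
orientation: [-179.9, 0.0, -92.5]
force: [-0.9, 0.4, 0.1]
opening: 0.0255
gripper_force: 0.0
clock: 48.38
tool_pos: [0.4839, -0.127, 0.069]
orientation: [-180.0, -0.1, -92.4]
force: [-0.7, -8.6, 4.3]
opening: 0.0212
gripper_force: 30.0
```

```bash
echo '[[[-0.002,0,0,0,0.015],[-0.004,0,0,0,0.015],[-0.004,0,0,0,0.015]]]' > next.json && python3 drive.py next.json
echo '[[[0.002,0,0,0,0.05],[0.002,0,0,0,0.06],[0.002,0,0,0,0.06],[0.002,0,-0.05,0,0.06],[0.002,0,-0.1,0,0.06],[0.03,0.0,-0.13,0,0.06],[0.06,0,-0.14,0,0.06],[0.06,0,-0.14,0,0.06]]]' > next.json && python3 drive.py next.json
python3 - <<'E'
from h import *
s=snap("wrist","w12.png");P=cloud(s)
for d in blobs(s,(0,150,60),(6,255,255),.073,80): print(d)
g=P.reshape(-1,3); g=g[(abs(g[:,0]-.56)<.09)&(abs(g[:,1]-.04)<.12)&(g[:,2]>.02)&(g[:,2]<.13)];print("lid",len(g),np.percentile(g[:,2],[2,50,98]) if len(g) else '')
a=snap("top"); print(blobs(a,(0,150,80),(6,255,255),.073,8,(265,235,315,280)))
E
```

```text
clock: 48.75
tool_pos: [0.4839, -0.1262, 0.069]
orientation: [179.9, -0.3, -92.4]
force: [3.3, -34.9, -1.0]
opening: 0.0214
gripper_force: 30.0
clock: 49.75
tool_pos: [0.4819, -0.183, 0.2095]
orientation: [-179.9, 0.0, -92.5]
force: [-0.7, 0.1, 0.5]
opening: 0.0599
gripper_force: 0.0
(array([280.4, 267. ]), np.int32(432), array([ 0.4831, -0.1272,  0.073 ]))
lid 2763 [0.05578789 0.05713077 0.06009703]
[]
```

View pics/w12.png

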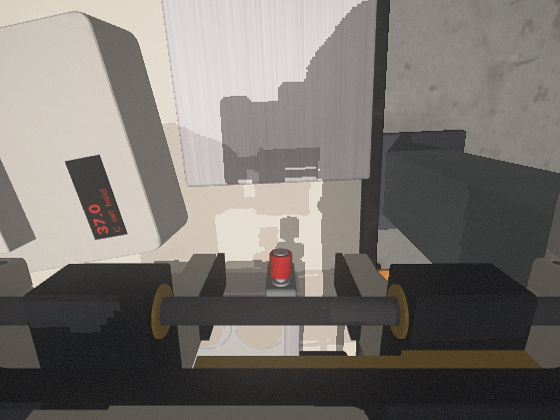

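The knob at (280,267) measures y = -0.127, against -0.126 at the start, so it is home. It met a hard stop at 35 N. The lid is shut and the robot is clear.

```bash
python3 -c "
from plant import ctrl, cam, ticket, get_obs
print(ticket.close_job())"
```

```text
the job is handed in; nothing more can be done
None
```

The job is handed in: all four dishes are flat and side by side in the chamber, the lid is shut, and the vent knob was pushed fully home last. The run took about 50 s, and the tape, marker and bottle were not touched.

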